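# Send a helmet shell down the gravity rail

### The job

Send the helmet shell on its carrier to the next station: hook its two-wheel trolley over the upper end of the sloping rail, ahead of the spring back-stop, and settle both grooved wheels on the bar by feel. Keeping it on the bar, push it along until the back-stop has snapped shut behind it, then let go while it is still short of the end stop, so that it rolls down by itself and stays at the stop. Be gentle with the rail (never press, jam or drop the trolley on it: stay well under 15 N), and leave the other things on the bench where they are.

Things in the scene. Friction and masses are not known exactly. Their poses are not given: they have to be found in the camera images.
- rail_stand: Bench-top gravity rail, fixed. Origin on the bench under the upper (loading) end of its bar; x downhill along the bar (level), y left across it, z up. Bar: flat steel on edge, 8 mm thick (y -4 to 4), 28 mm tall. Two posts at the right (x 60 and 400, y -160 to -190 mm, up to 290 mm tall) carry it by cross arms 14 mm or more below its top edge; its left side and top are free.
- rail_load (a point): Place to hook on: on the bar's middle line at rail_stand x 60, z 252 mm, the lowest that the bar's top edge can be there; axes as rail_stand. The bar turns on a level pivot at x 400, z 218 mm (its mid-height); its slope, set by hand between 0.06 and 0.12 rad, is not measured and stays as set. Top edge: z = 232 mm + (400 mm - x) * tan(slope), so 252 to 273 mm here.
- rail_go (a point): Place to let go: on the bar's middle line at rail_stand x 225 mm, past the back-stop, z 242 mm, the lowest that the top edge can be there. From here the trolley rolls by itself, in 1 to 5 s, to the end stop: a small rubber pad on a soft spring buffer, level with the trolley's top plate, face at x 420 mm, that gives a few mm. At rest against it carrier_tread is at x 380 to 385, z 233 mm.
- backstop (a joint): Back-stop: spring finger 45 mm long, 12 mm tall, on an upright pivot (rail_stand x 135, y -45), reaching from the right to the bar's middle line, 18 mm above its top edge. 0 rad shut; swings downhill only. Pushed by the trolley (1 to 3 N) it opens to 0.9 rad, rubs along the right side plate, holding a trolley let go there, and snaps shut once carrier_tread is past x 215 mm.
- carrier_lug (a point): Grip of the carrier, taken from above: centre of an upright black block on the trolley, 30 mm along it (x), 14 mm across (y), 40 mm tall, 247 mm up at the start, when the carrier (0.33 to 0.46 kg, balanced under the grip) stands on its helmet shell. Carrier axes: x along the trolley, y left, z up. On the rail its x must point downhill (it starts within 0.8 rad of that).
- carrier_tread (a point): Point 60 mm straight below carrier_lug, between the two wheels on their running line: the bar's top edge comes here when seated. Wheels 25 mm before and behind it, running faces 12 mm wide, flanges reaching 5 mm lower, so 2 mm play either side of the bar. Side plates 84 mm long, outer faces at y 16 and -16, from 5 to 40 mm above this point, where the top plate under the grip ends.
- carrier_foot (a point): Foot of the carrier's C-shaped strap, 76 mm straight below carrier_tread (8 mm round bar). The strap runs down at the left (y 18 mm) and back under the middle: the C is open to the right (-y) and is passed over the bar from the left, flanges above the bar, foot below it. Under it hangs the helmet shell: 250 mm along x, 180 mm wide, its rim 187 mm below carrier_tread.
- tape_roll: Bystander: roll of tape lying flat, 100 mm across, 25 mm tall; origin under its centre.
- clip_jar: Bystander: closed plastic jar of strap clips, 60 mm across, 75 mm tall; origin under its centre.
- bench_brush: Bystander: bench brush lying on the bench, about 200 mm long; origin under its middle.

How it is judged:
By the outcome, as a careful person would: the job done as asked, in the order asked, and still so for the second after the job is handed in, with the robot touching nothing.
It also fails if it takes over 72 s, if anything falls off the work surface, if the arm or the gripper's body presses on something with over 40 N, if the wrist force passes 120 N, or if a joint passes its speed limit or range.

### The arm

A 6-joint arm with a two-finger parallel gripper is mounted at the origin on the work surface. World frame = base frame: x ahead of the robot, y to its left, z up, the work surface at z = 0. Lengths are in m, angles in rad, forces in N, time in s.
With the tool pointing down it reaches from about 0.3 to 0.75 m from the base axis. Payload 8.5 kg.
Tool frame: the origin (TCP) lies on the centre line of the jaws, within the pads' length; the fingertips stand 11 mm ahead of it and the grasp point (between the pads) lies 8 mm behind it (env.tip_reach is the distance from the TCP to the fingertips, in m); z points along the fingers, y is the line along which they close (so a half turn about z gives the same grasp; the last joint's range is limited). The gripper opens to 85 mm and grips with 20 to 120 N. Pads are 22 mm wide; open, the fingers measure 114 mm over their backs; the gripper's body (76 mm by 85 mm) begins 54 mm behind the grasp point. The pads swing forward as they close: fully open they stand 13 mm farther back than shut.
Start: joints at [-1.399, 0.381, 1.297, -0, 1.464, -0.215], TCP at [0.207, -0.509, 0.217] pointing down, gripper open.
Joint ranges: [-3.11, 3.11], [-0.89, 2.33], [0.22, 2.48], [-1.42, 4.56], [0.17, 2.85], [-2.88, 2.88]. Speed limits (rad/s): [2.39, 2.39, 3.14, 3.14, 3.14, 3.14].

### API

Orientations are given as a unit quaternion [w, x, y, z].
In Python, from plant import env gives the robot as it stands.
- The arm moves only by the tool drive_tool, never from a script. Its argument "deltas" is a list of rows, each an object with "offset": the shift along the tool's x, y, z in mm, a list of three; "rot": the turn, a rotation vector about the tool's x, y, z in rad, a list of three. In form: [{"offset": [dx, dy, dz], "rot": [ax, ay, az]}, ...]. A call has 1 to 20 rows; each row shifts and turns the commanded pose from where the row before left it, along the tool's axes as they then stand; what a row does not reach is not made up. A row lasts 1/8 s, in which the tool goes at most 62.5 mm and 10.7 degrees, less where a joint would pass 70% of its speed; a pose out of reach is approached as far as the arm can. A call with a gripper value outside its range is refused whole. "jaw" is the opening in per cent of the stroke, from 0 (shut) to 100 (fully open), set as the call begins (left out, the last holds). The fingers move at their own pace and stop on an object; "force" is the grip in N (left out, the last holds). Time passes only in rows, so rows that do not move let the fingers close. It gives the time, the measured TCP pose, the force, the opening and the grip force at its end, in the units of the state.
- env.state(): the state, without advancing time (a new reading comes with each control period).
- env.grab_frame(name): name is "scene" or "top" or "wrist"; returns a dict with "frame" (384x512x3 uint8, blue, green, red), "camera_matrix" (3x3 intrinsics, pixels), "k1" (the pictures are not rectified: a ray, as slopes to the right and down, at radius r is drawn at 1 + k1 r^2 times it, then the intrinsics apply), "xyz" and "attitude" of the camera in the world. Camera axes: x right, y up, looking along -z (the intrinsics and any distortion apply to the point x, -y, -z); pixel columns grow to the right and rows downward; lengths in m; the calibration is good to about 2 mm. A picture is of the moment at which its call begins. There is no depth.
- env.hand_in(): hands the job in; it is judged then, once.
The state is a dict: "time": time; "q": joint angles; "qd": joint speeds; "effort": joint torques, N m; "tcp_pos": TCP position; "tool_rot": TCP orientation; "force": force on the tool from outside, world axes, zero at the start; "torque": the same for the moment, N m; "opening": finger opening in m; "grasp_force": force on a finger pad.
Only numpy, scipy, OpenCV 4.12 (cv2) and the standard library are available. Lean on these libraries where they do the work, as an engineer would, in place of code of your own. Each camera call takes 0.05 s, during which the arm holds its last target. There are 200 camera calls.

## Working session

There is one attempt and no reset: what is moved stays moved. The work goes in short steps, Python scripts to look and compute and a tool call to move; the robot and the scene stay as the last step left them, time stands still between calls to the robot, and variables do not carry over. Pictures are saved under pics/ and viewed, at most 12 in all, crops included, and the job is handed in when it is done.

Besides the shell and the picture viewer there is one more tool, called after ">>>" by a JSON object that holds its "op" and its "data". drive_tool: Moves the arm, as the interface text tells. Its arguments: {"type":"object","properties":{"deltas":{"type":"array","items":{"type":"object","properties":{"offset":{"type":"array","items":{"type":"number"}},"rot":{"type":"array","items":{"type":"number"}}}}},"jaw":{"type":"number"},"force":{"type":"number"}},"required":["deltas"]}

```bash
ls; mkdir -p pics; cat > h.py <<'E'
import numpy as np, cv2, json
from scipy.spatial.transform import Rotation as R
from plant import env
def grab(name,fn):
    d=env.grab_frame(name); cv2.imwrite(f'pics/{fn}.png',d['frame'])
    m={k:np.asarray(d[k]).tolist() for k in('camera_matrix','k1','xyz','attitude')}
    json.dump(m,open(f'pics/{fn}.json','w')); return d
def rot(q):
    q=np.asarray(q)
    return q if q.shape==(3,3) else R.from_quat([q[1],q[2],q[3],q[0]]).as_matrix()
def cam(fn): return json.load(open(f'pics/{fn}.json'))
def ray(fn,uv):
    m=cam(fn);K=np.array(m['camera_matrix']);k1=m['k1']
    x=(uv[0]-K[0,2])/K[0,0];y=(uv[1]-K[1,2])/K[1,1]
    rd=np.hypot(x,y);r=rd
    for _ in range(30): r=rd/(1+k1*r*r)
    s=r/rd if rd>0 else 1
    d=rot(m['attitude'])@np.array([x*s,-y*s,-1]); return np.array(m['xyz']),d
def atz(fn,uv,z):
    o,d=ray(fn,uv); return o+d*(z-o[2])/d[2]
def proj(fn,p):
    m=cam(fn);K=np.array(m['camera_matrix'])
    c=rot(m['attitude']).T@(np.asarray(p)-m['xyz']); x=c[0]/-c[2];y=-c[1]/-c[2]
    f=1+m['k1']*(x*x+y*y); return np.array([K[0,0]*x*f+K[0,2],K[1,1]*y*f+K[1,2]])
def tri(*obs):
    A=np.zeros((3,3));b=np.zeros(3)
    for fn,uv in obs:
        o,d=ray(fn,uv);d=d/np.linalg.norm(d);P=np.eye(3)-np.outer(d,d);A+=P;b+=P@o
    p=np.linalg.solve(A,b); return p
E
python3 - <<'E'
from h import *
a=grab('scene','s0');b=grab('top','t0')
for n in('s0','t0'): print(cam(n))
print(env.state())
im=np.hstack([cv2.resize(a['frame'],(400,300)),cv2.resize(b['frame'],(400,300))])
cv2.imwrite('pics/t0b.png',cv2.resize(b['frame'],(800,600),interpolation=cv2.INTER_CUBIC))
cv2.imwrite('pics/s0b.png',cv2.resize(a['frame'],(800,600),interpolation=cv2.INTER_CUBIC))
E
```

```text
pics
{'camera_matrix': [[360.3375896920754, 0.0, 258.0439332796219], [0.0, 360.3375896920754, 195.9173971581395], [0.0, 0.0, 1.0]], 'k1': -0.002186626946988494, 'xyz': [0.9150115939415155, 0.6467097935221452, 1.0142765249955394], 'attitude': [0.2855742254916105, 0.08954129004526015, 0.29197529453950344, 0.9083942681955163]}
{'camera_matrix': [[466.13137071963695, 0.0, 258.8695287103105], [0.0, 466.13137071963695, 194.01549551077926], [0.0, 0.0, 1.0]], 'k1': -0.08710697084506927, 'xyz': [0.5229774368474643, 0.14692806435935268, 1.5911621487290095], 'attitude': [-0.7027120208813031, -0.009763187538241767, 0.010667683152244999, 0.7113274185733118]}
{'time': 0.1, 'q': array([-1.39930676e+00,  3.81114399e-01,  1.29817701e+00,  3.60935833e-05,
        1.46361875e+00, -2.15335677e-01]), 'qd': array([-0.00041219, -0.00039123, -0.00150157,  0.00010052, -0.00142491,
       -0.00124209]), 'effort': array([ 3.75345990e-03, -4.49225342e+01, -2.31655133e+01, -1.74514130e-04,
        3.69113041e-03, -3.16035130e-05]), 'tcp_pos': array([ 0.20742585, -0.5090734 ,  0.21658386]), 'tool_rot': array([-6.58200623e-04,  9.81354175e-01,  1.92207049e-01,  3.23783574e-05]), 'force': array([ 0.46162269, -0.64784945,  0.4329978 ]), 'torque': array([0.03632745, 0.00234916, 0.03517665]), 'grasp_force': 0.0, 'opening': 0.08512181971261963}
```

View pics/t0b.png

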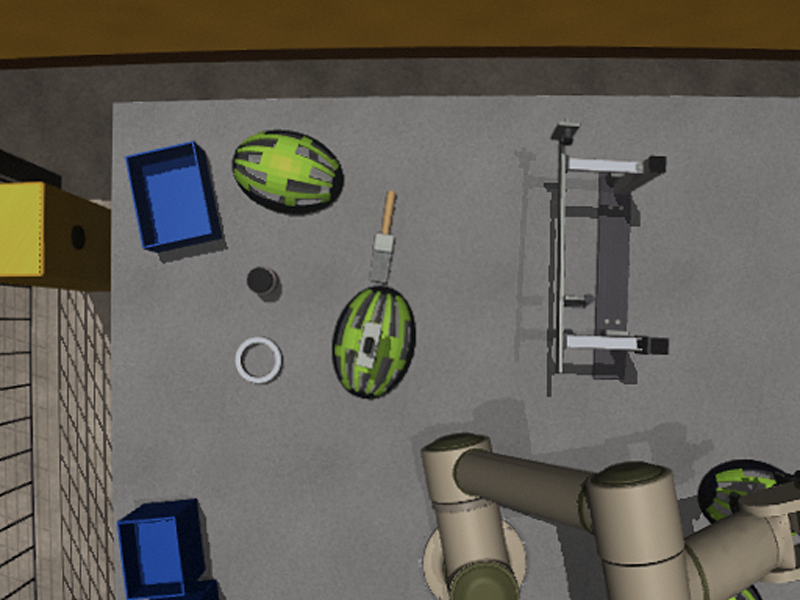

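View pics/s0b.png

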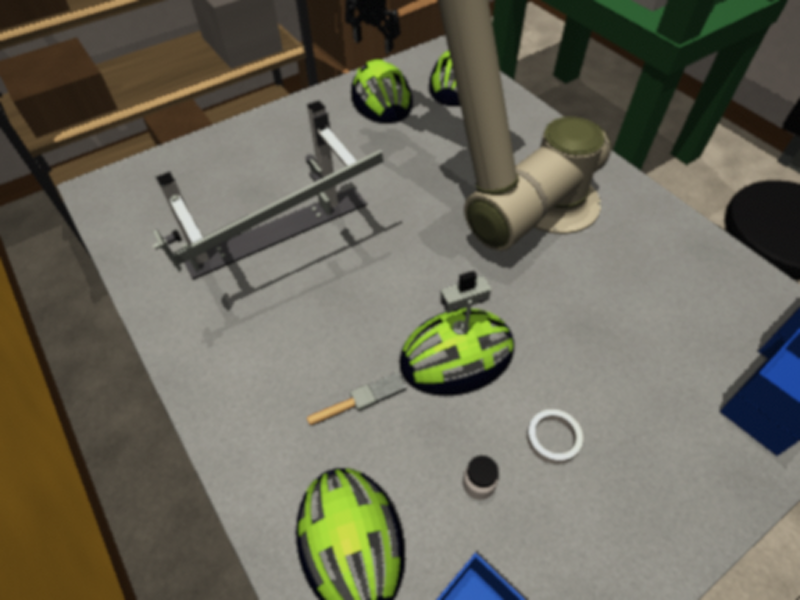

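The top view shows the rail running up the image, with its loading end near (560,372), the back-stop at about (575,300) and the end stop at (565,130). The carrier lug is at (370,345), with brush, jar and tape to its left and above. I'll enlarge these areas.

```bash
python3 - <<'E'
from h import *
t=cv2.imread('pics/t0.png')
a=cv2.resize(t[75:250,340:435],None,fx=3.4,fy=3.4,interpolation=cv2.INTER_CUBIC)
b=cv2.resize(t[180:260,208:270],None,fx=7,fy=7,interpolation=cv2.INTER_CUBIC)
o=np.zeros((600,800,3),np.uint8);o[:a.shape[0],:a.shape[1]]=a;o[:b.shape[0],340:340+b.shape[1]]=b
cv2.imwrite('pics/c0.png',o)
E
```

```text
(no output)
```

View pics/c0.png

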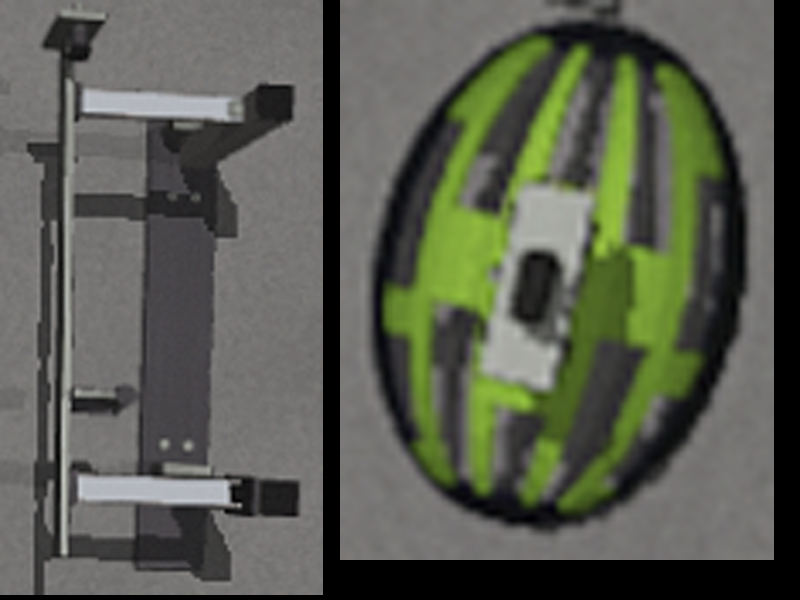

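The enlarged crop gives the bar's loading end at (65,555) and the far arm at y≈103. The near arm is at y≈490 and the back-stop pivot at (122,395). The trolley plate's corners are (515,183), (597,192), (553,390) and (483,380).

```bash
python3 - <<'E'
from h import *
A=lambda u,v:(340+u/3.4,75+v/3.4)
B=lambda u,v:(208+(u-340)/7,180+v/7)
c=[atz('t0',B(*p),.227) for p in[(515,183),(597,192),(553,390),(483,380)]]
m=np.mean(c,0);d=(c[0]+c[1]-c[2]-c[3])/2
print('carrier',m,'yaw',np.arctan2(d[1],d[0]),'L',np.linalg.norm(d),'W',np.linalg.norm(c[0]-c[1]))
e0=atz('t0',A(64.5,556),.266)
for v,z in((320,.245),(200,.238),(100,.232)): 
  p=atz('t0',A(66.5 if v==320 else 68,v),z); dd=p-e0; print(p,'yaw',np.arctan2(dd[1],dd[0]),np.linalg.norm(dd))
print('end0',e0)
for n,uv,z in(('nearpost',(275,498),.29),('farpost',(268,103),.29),('bs pivot',(124,395),.28),('pad',(68,57),.265),('neararm',(75,490),.25),('fararm',(80,103),.22)): print(n,atz('t0',A(*uv),z))
# scene check: bar ends in scene (800 px coords)
S=lambda u,v:(u*.64,v*.64)
print('scene e0',tri(('s0',S(381,154)),('t0',A(64.5,556))))
print('scene lug top',tri(('s0',S(467,275)),('t0',B(537,282))))
print('s proj', proj('s0',e0)/.64, proj('s0',[*m[:2],.267])/.64)
E
```

```text
carrier [0.48459533 0.21235809 0.227     ] yaw -0.20156683666077374 L 0.08396516186682394 W 0.034494565922150604
[ 0.63071447 -0.14859552  0.245     ] yaw -0.04900725675402905 0.2012002590149746
[ 0.73502856 -0.15371839  0.238     ] yaw -0.04902898218957081 0.30582561369042366
[ 0.82358468 -0.15721861  0.232     ] yaw -0.046882150100884076 0.39463067571451976
end0 [ 0.43085338 -0.13879303  0.266     ]
nearpost [ 0.47756192 -0.31087462  0.29      ]
farpost [ 0.80784838 -0.31366421  0.29      ]
bs pivot [ 0.5648515  -0.18800718  0.28      ]
pad [ 0.8533068  -0.15081554  0.265     ]
neararm [ 0.48558803 -0.15210848  0.25      ]
fararm [ 0.82352826 -0.17045696  0.22      ]
scene e0 [ 0.42906412 -0.13940412  0.25884998]
scene lug top [0.48589071 0.2118544  0.26326815]
s proj [379.52394122 151.63645973] [466.84779967 273.41655273]
```

The carrier lug is at about (0.485, 0.212) with yaw -0.20; the measured plate is 84 × 34 mm, which matches. The rail origin is about (0.430, -0.139) with yaw -0.048. I'll go above the carrier next.

>>> {"op": "drive_tool", "data": {"deltas": [{"offset": [0,0,-50],"rot": [0,0,0.147]},{"offset": [0,0,-50],"rot": [0,0,0.147]},{"offset": [0,0,-50],"rot": [0,0,0.147]},{"offset": [0,0,-40],"rot": [0,0,0.147]},{"offset": [7,-30,0],"rot": [0,0,0]},{"offset": [7,-43,0],"rot": [0,0,0]},{"offset": [7,-43,0],"rot": [0,0,0]},{"offset": [7,-43,0],"rot": [0,0,0]},{"offset": [7,-43,0],"rot": [0,0,0]},{"offset": [7,-43,0],"rot": [0,0,0]},{"offset": [7,-43,0],"rot": [0,0,0]},{"offset": [7,-43,0],"rot": [0,0,0]},{"offset": [7,-43,0],"rot": [0,0,0]},{"offset": [7,-43,0],"rot": [0,0,0]},{"offset": [7,-43,0],"rot": [0,0,0]},{"offset": [7,-43,0],"rot": [0,0,0]},{"offset": [7,-43,0],"rot": [0,0,0]},{"offset": [7,-43,0],"rot": [0,0,0]},{"offset": [7,-43,0],"rot": [0,0,0]},{"offset": [7,-43,0],"rot": [0,0,0]}], "jaw": 100}}

```text
time: 2.6
tcp_pos: [0.4523, 0.1312, 0.4069]
tool_rot: [0.0, 0.995, -0.1, -0.0]
force: [0.5, -0.3, -1.0]
opening: 0.0851
grasp_force: 0.0
```

```bash
cat >> h.py <<'E'
def to(p,yaw=None):
    s=env.state();T=rot(s['tool_rot']);y=np.arctan2(T[1,0],T[0,0])
    o=T.T@(np.array(p)-s['tcp_pos'])*1000
    print('t',round(s['time'],2),'tcp',s['tcp_pos'].round(4),'yaw',round(y,4),'tilt',T[:,2].round(4),'F',s['force'].round(2),'M',s['torque'].round(2),'q',s['q'].round(2))
    print('need offset',o.round(1),'rotz',None if yaw is None else round(y-yaw,4))
E
python3 - <<'E'
from h import *
to([.4846,.2124,.244],-.2016)
grab('wrist','w1')
f=cv2.imread('pics/w1.png');cv2.imwrite('pics/w1b.png',cv2.resize(f,(800,600),interpolation=cv2.INTER_CUBIC))
print(proj('w1',[.4846,.2124,.267]),cam('w1')['xyz'])
E
```

```text
t 2.6 tcp [0.4523 0.1312 0.4069] yaw -0.2011 tilt [-5.e-04 -1.e-04 -1.e+00] F [ 0.55 -0.34 -0.95] M [-0.    0.01  0.02] q [ 0.03  0.17  1.06 -0.    1.91  1.8 ]
need offset [ 15.5 -86.1 162.8] rotz 0.0005
[179.50399678 163.25936829] [0.5294191065393454, 0.11609335140340865, 0.5630530744072249]
```

View pics/w1b.png

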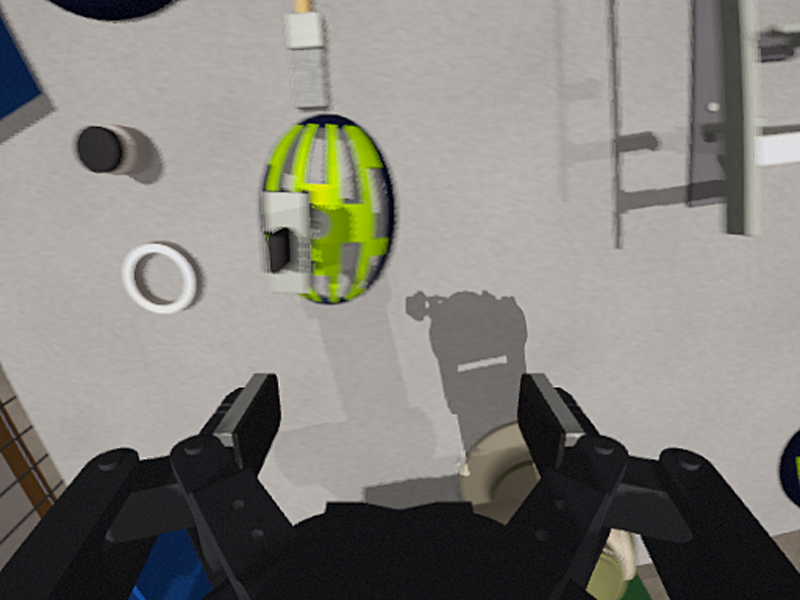

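The wrist view shows the lug at about (278,251), against a prediction of (280,255). The trolley lies along the image vertical, so the estimate holds to about 2 mm. I'll descend and grip.

>>> {"op": "drive_tool", "data": {"deltas": [{"offset": [5.5,-29,0],"rot": [0,0,0]},{"offset": [5.5,-29,0],"rot": [0,0,0]},{"offset": [5.5,-29,0],"rot": [0,0,0]},{"offset": [0,0,40],"rot": [0,0,0]},{"offset": [0,0,40],"rot": [0,0,0]},{"offset": [0,0,35],"rot": [0,0,0]},{"offset": [0,0,25],"rot": [0,0,0]},{"offset": [0,0,15],"rot": [0,0,0]},{"offset": [0,0,5],"rot": [0,0,0]},{"offset": [0,0,0],"rot": [0,0,0]}]}}

```text
time: 3.9
tcp_pos: [0.4857, 0.2116, 0.2472]
tool_rot: [-0.0, 0.995, -0.1, -0.0]
force: [-0.8, 0.2, 0.5]
opening: 0.0852
grasp_force: 0.0
```

```bash
python3 - <<'E'
from h import *
to([.4846,.2124,.244],-.2016)
grab('wrist','w2');grab('scene','s2')
f=cv2.imread('pics/w2.png')
s=cv2.imread('pics/s2.png')
a=cv2.resize(f[100:384,130:400],None,fx=1.5,fy=1.5);b=cv2.resize(s[120:270,230:350],None,fx=3,fy=3)
o=np.zeros((460,800,3),np.uint8);o[:426,:405]=a;o[:450,420:780]=b;cv2.imwrite('pics/c2.png',o)
print(proj('w2',[.4846,.2124,.267]))
E
```

```text
t 3.9 tcp [0.4857 0.2116 0.2472] yaw -0.2012 tilt [-1.e-04  0.e+00 -1.e+00] F [-0.76  0.19  0.52] M [-0.01  0.03 -0.01] q [0.19 0.32 1.3  0.   1.52 1.96]
need offset [-1.2 -0.6  3.2] rotz 0.0004
[254.70435532 248.93249019]
```

View pics/c2.png

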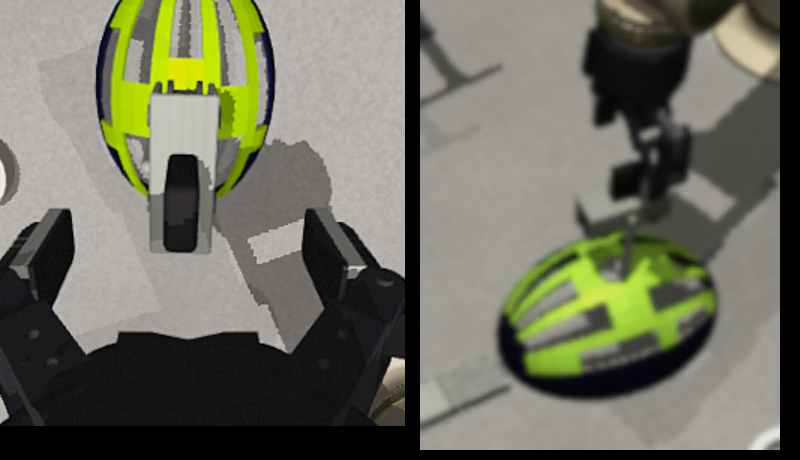

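The lug sits between the pads, about 2 mm left of their middle. I'll shift slightly and close.

>>> {"op": "drive_tool", "data": {"deltas": [{"offset": [-1,-2,2.5],"rot": [0,0,0]},{"offset": [0,0,0],"rot": [0,0,0]}]}}

```text
time: 4.25
tcp_pos: [0.485, 0.2139, 0.2447]
tool_rot: [-0.0, 0.995, -0.1, 0.0]
force: [-0.2, -0.0, 0.4]
opening: 0.0856
grasp_force: 0.0
```

>>> {"op": "drive_tool", "data": {"deltas": [{"offset": [0,0,0],"rot": [0,0,0]},{"offset": [0,0,0],"rot": [0,0,0]},{"offset": [0,0,0],"rot": [0,0,0]},{"offset": [0,0,0],"rot": [0,0,0]},{"offset": [0,0,0],"rot": [0,0,0]},{"offset": [0,0,0],"rot": [0,0,0]},{"offset": [0,0,0],"rot": [0,0,0]},{"offset": [0,0,0],"rot": [0,0,0]}], "jaw": 0, "force": 60}}

```text
time: 5.25
tcp_pos: [0.4851, 0.2138, 0.2447]
tool_rot: [-0.0, 0.995, -0.1, 0.0]
force: [-0.2, 0.7, 1.5]
opening: 0.0119
grasp_force: 60.9
```

>>> {"op": "drive_tool", "data": {"deltas": [{"offset": [0,0,-5],"rot": [0,0,0]},{"offset": [0,0,-15],"rot": [0,0,0]},{"offset": [0,0,-25],"rot": [0,0,0]},{"offset": [0,0,-30],"rot": [0,0,0]},{"offset": [0,0,-20],"rot": [0,0,0]},{"offset": [0,0,-5],"rot": [0,0,0]},{"offset": [0,0,0],"rot": [0,0,0]},{"offset": [0,0,0],"rot": [0,0,-0.03]},{"offset": [0,10,0],"rot": [0,0,-0.06]},{"offset": [0,20,0],"rot": [0,0,-0.063]},{"offset": [0,35,0],"rot": [0,0,0]},{"offset": [0,40,0],"rot": [0,0,0]},{"offset": [0,40,0],"rot": [0,0,0]},{"offset": [0,35,0],"rot": [0,0,0]},{"offset": [0,25,0],"rot": [0,0,0]},{"offset": [0,15,0],"rot": [0,0,0]},{"offset": [0,8,0],"rot": [0,0,0]},{"offset": [0,0,0],"rot": [0,0,0]},{"offset": [0,0,0],"rot": [0,0,0]}]}}

```text
time: 7.62
tcp_pos: [0.4716, -0.0131, 0.3446]
tool_rot: [-0.0, 1.0, -0.024, -0.0]
force: [-0.7, 0.6, -3.4]
opening: 0.012
grasp_force: 60.2
```

```bash
python3 - <<'E'
from h import *
to([.4957,-.022,.3407],-.048)
grab('wrist','w3');grab('scene','s3');grab('top','t3')
w,s,t=[cv2.imread(f'pics/{n}3.png') for n in 'wst']
R_=lambda im,f:cv2.resize(im,None,fx=f,fy=f,interpolation=cv2.INTER_CUBIC)
o=np.zeros((600,800,3),np.uint8)
a=R_(s[60:185,95:250],2.6);b=R_(t[140:260,260:400],2.8);c=R_(w,.75)
o[:a.shape[0],:a.shape[1]]=a;o[:b.shape[0],405:405+b.shape[1]]=b[:, :395];o[338:338+262,:384]=c[:262]
cv2.imwrite('pics/c3.png',o)
E
```

```text
t 7.62 tcp [ 0.4716 -0.0131  0.3446] yaw -0.0473 tilt [-1.e-04  3.e-04 -1.e+00] F [-0.73  0.57 -3.38] M [-0.06 -0.01 -0.02] q [-0.28  0.18  1.23  0.    1.74  1.34]
need offset [24.5  7.7  3.9] rotz 0.0007
```

View pics/c3.png

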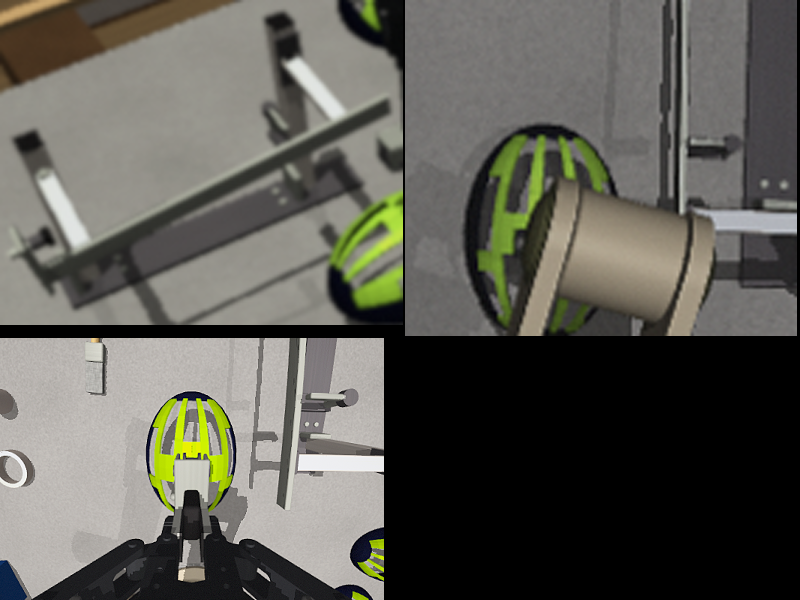

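The composite shows the carrier hanging straight beside the rail. In the wrist view the bar's top end is at about (389.5,226.7) in original pixels, and in the scene view at about (243.6,97.8).

```bash
python3 - <<'E'
from h import *
W=(389.5,226.7);S=(243.6,97.8);T=(359,238.5)
print('w+s',tri(('w3',W),('s0',S)));print('w+t',tri(('w3',W),('t0',T)));print('all',tri(('w3',W),('s0',S),('t0',T)))
for z in(.252,.262,.272,.28):
  p=atz('t0',T,z);print(z,p,proj('w3',p),proj('s0',p))
w,s=cv2.imread('pics/w3.png'),cv2.imread('pics/s3.png')
a=cv2.resize(w[0:240,355:425],None,fx=2.5,fy=2.5,interpolation=cv2.INTER_CUBIC)
b=cv2.resize(w[190:240,355:425],None,fx=8,fy=8,interpolation=cv2.INTER_CUBIC)
o=np.zeros((600,800,3),np.uint8);o[:600,:175]=a[:600];o[:400,200:760]=b
cv2.imwrite('pics/c4.png',o)
E
```

```text
w+s [ 0.42010577 -0.15383062  0.2473562 ]
w+t [ 0.43239763 -0.13926956  0.27133137]
all [ 0.42972491 -0.14091255  0.26318963]
0.252 [ 0.42996342 -0.14189828  0.252     ] [381.27847895 221.55141644] [242.76076323  99.93148384]
0.262 [ 0.43065799 -0.13974152  0.262     ] [383.67290822 225.18305266] [242.83055463  97.87478032]
0.272 [ 0.43135256 -0.13758475  0.272     ] [386.24209478 229.08607165] [242.90149884  95.78418456]
0.28 [ 0.43190821 -0.13585933  0.28      ] [388.43623731 232.42459038] [242.95910353  94.08673947]
```

View pics/c4.png

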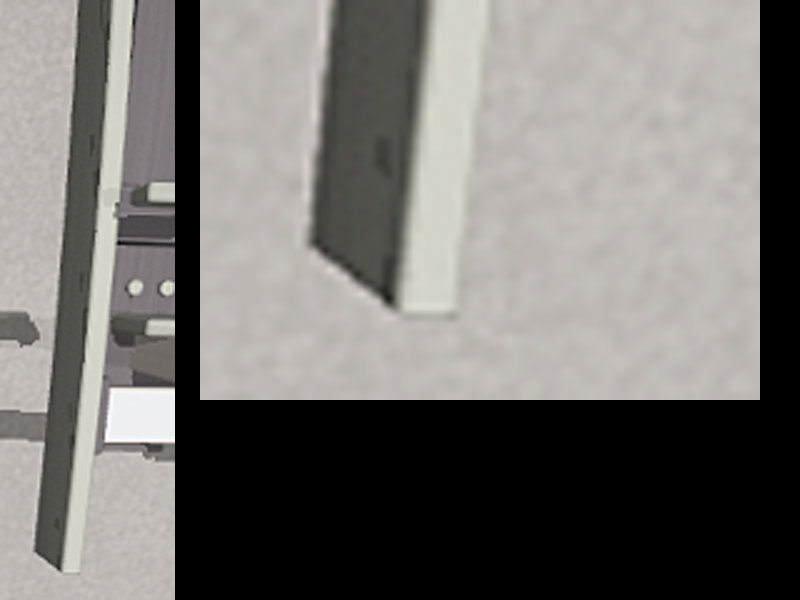

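```bash
python3 - <<'E'
from h import *
for s in(.08,.09,.1):
  z0=.232+.4*s
  a=atz('w3',(383.6,229.2),z0); b=a
  for _ in range(9):
    b=atz('w3',(403.8,0),z0-s*np.linalg.norm(b[:2]-a[:2]))
  d=b-a;print(s,a.round(4),b.round(4),'yaw',np.arctan2(d[1],d[0]).round(4),'y@.49',(a[1]+(.49-a[0])*d[1]/d[0]).round(4))
  e=atz('t0',(340+65/3.4,75+555/3.4),z0);f=atz('t0',(340+68/3.4,75+200/3.4),.232+.1*s);d=f-e
  print('   top',e.round(4),np.arctan2(d[1],d[0]).round(4),(e[1]+(.49-e[0])*d[1]/d[0]).round(4))
E
```

```text
0.08 [ 0.4272 -0.1391  0.264 ] [ 0.6326 -0.1471  0.2476] yaw -0.0387 y@.49 -0.1416
   top [ 0.4315 -0.1397  0.264 ] -0.0449 -0.1423
0.09 [ 0.4293 -0.137   0.268 ] [ 0.6319 -0.1459  0.2498] yaw -0.0438 y@.49 -0.1397
   top [ 0.4318 -0.1388  0.268 ] -0.0471 -0.1415
0.1 [ 0.4314 -0.135   0.272 ] [ 0.6312 -0.1448  0.252 ] yaw -0.049 y@.49 -0.1379
   top [ 0.4321 -0.1379  0.272 ] -0.0492 -0.1408
```

The slope is about 0.09, so the top edge at the load point is near 0.263 m. The bar line is at y≈-0.141 for x=0.49, with yaw -0.047. I'll slide the C over the bar from the left, with the flanges above it.

>>> {"op": "drive_tool", "data": {"deltas": [{"offset": [6,0,1],"rot": [0,0,0]},{"offset": [13,0,2],"rot": [0,0,0]},{"offset": [6,3,1],"rot": [0,0,0]},{"offset": [0,8,0],"rot": [0,0,0]},{"offset": [0,12,0],"rot": [0,0,0]},{"offset": [0,14,0],"rot": [0,0,0]},{"offset": [0,14,0],"rot": [0,0,0]},{"offset": [0,14,0],"rot": [0,0,0]},{"offset": [0,14,0],"rot": [0,0,0]},{"offset": [0,14,0],"rot": [0,0,0]},{"offset": [0,13,0],"rot": [0,0,0]},{"offset": [0,10,0],"rot": [0,0,0]},{"offset": [0,7,0],"rot": [0,0,0]},{"offset": [0,4,0],"rot": [0,0,0]},{"offset": [0,0,0],"rot": [0,0,0]},{"offset": [0,0,0],"rot": [0,0,0]}]}}

```text
time: 9.78
tcp_pos: [0.4905, -0.1415, 0.3407]
tool_rot: [-0.0, 1.0, -0.024, 0.0]
force: [0.1, -0.8, -3.1]
opening: 0.0119
grasp_force: 60.2
```

```bash
python3 - <<'E'
from h import *
to([.491,-.141,.3387],-.047)
grab('wrist','w5');grab('scene','s5');grab('top','t5')
w,s,t=[cv2.imread(f'pics/{n}5.png') for n in 'wst']
R_=lambda im,f:cv2.resize(im,None,fx=f,fy=f,interpolation=cv2.INTER_CUBIC)
o=np.zeros((600,800,3),np.uint8)
a=R_(s[50:170,150:270],3.3);b=R_(w[100:340,190:320],2.5)
o[:396,:396]=a;o[:600,420:745]=b
cv2.imwrite('pics/c5.png',o)
E
```

```text
t 9.78 tcp [ 0.4905 -0.1415  0.3407] yaw -0.0479 tilt [ 0.e+00  1.e-04 -1.e+00] F [ 0.07 -0.83 -3.07] M [-0.01 -0.01 -0.02] q [-0.51  0.25  1.14  0.    1.75  1.11]
need offset [ 0.5 -0.6  2. ] rotz -0.0009
```

View pics/c5.png

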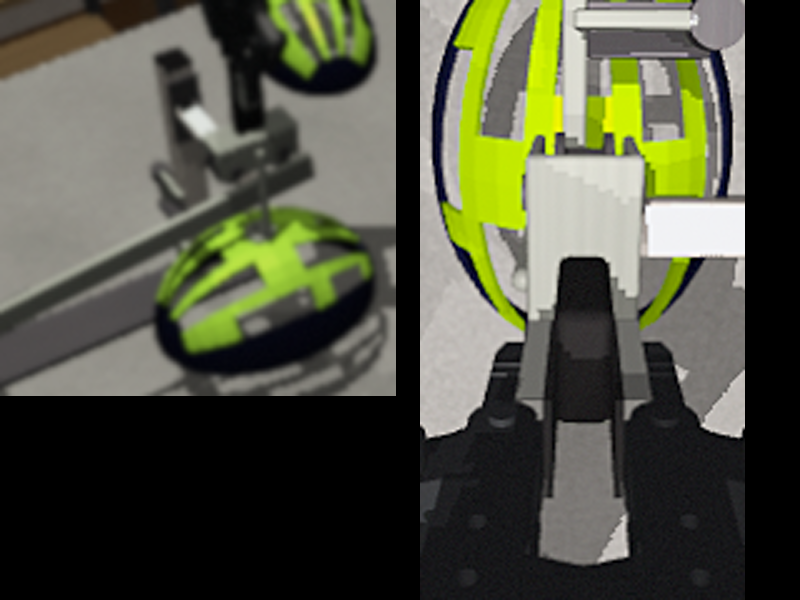

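The wrist view shows the bar's light top edge at about (565–587, 145), slightly left of the trolley's middle (584). I'll measure that offset numerically.

```bash
python3 - <<'E'
from h import *
w=cv2.imread('pics/w5.png')
for v in(106,112,126,132,138,144,150,156): print(v,w[v,240:268].mean(1).astype(int))
def rel(uv,z):
    p=atz('w5',uv,z);s=env.state();T=rot(s['tool_rot']);return (T.T@(p-s['tcp_pos'])*1000).round(1)
C=lambda u,v:(190+(u-420)/2.5,100+v/2.5)
tz=.3407-.0577
for p in((527,157),(643,157),(527,300),(640,300)): print('plate',rel(C(*p),tz+.04))
for s in(.08,.09,.1):
  for u,v in((565,2),(585,2),(565,120),(586,120)): 
    print('bar',s,rel(C(u,v),.232+s*.4-s*(.13 if v<50 else .105)))
E
```

```text
106 [141 141 140 141 143 137  98 162 207 204 205 182 183 217 222 220 219 220
 219 219 219 220 219 220 218 219 218 218]
112 [141 141 140 142 146 128  78 167 214 217 217 224 216 162 102 102  79  68
 111 130 113  97  99  97  99  98  98  97]
126 [148 144 146 151 125  98 134 180 213 217 215 216 216 217 217 198 148 113
 120 119 118 114 174 197 194 166 113  99]
132 [145 146 148 140 102 148 165 177 211 217 215 217 217 217 217 196 143 111
 118 124 125 113 174 199 199 184 133  90]
138 [149 149 149 147 174 192 168 181 212 215 216 216 216 218 217 194 137 103
 114 115 115 110 146 159 178 190 166 147]
144 [150 149 148 155 159 160 149 190 213 216 215 217 217 219 218 188 122 102
 112 111 111 111 109 104 146 161 158 153]
150 [150 149 150 157 161 162 151 185 200 205 203 203 203 205 202 168 113  95
  95  96  95  93  86 140 161 159 157 153]
156 [134 156 160 154  96  75  78  79 113 129 123 124 117 188 211 169 111  96
  96  95  96  98  92  79  70  81  78  95]
plate [ 41.8 -15.1  17.7]
plate [41.8 15.7 17.7]
plate [  0.3 -16.2  17.7]
plate [ 0.3 16.  17.7]
bar 0.08 [82.2 -6.4 87.1]
bar 0.08 [82.2  0.5 87.1]
bar 0.08 [41.2 -6.7 85.1]
bar 0.08 [41.2  0.9 85.1]
bar 0.09 [82.1 -6.4 84.4]
bar 0.09 [82.1  0.5 84.4]
bar 0.09 [41.6 -6.6 82.1]
bar 0.09 [41.6  0.9 82.1]
bar 0.1 [82.1 -6.3 81.7]
bar 0.1 [82.1  0.5 81.7]
bar 0.1 [42.1 -6.5 79.2]
bar 0.1 [42.1  0.9 79.2]
```

The bar lies 3.0 mm to the tool's -y side, parallel to it. I'll shift over, pitch the nose down about 0.09 rad to match the slope, and come down partway.

>>> {"op": "drive_tool", "data": {"deltas": [{"offset": [1,-1.5,0],"rot": [0,-0.02,0]},{"offset": [2,-1.5,0],"rot": [0,-0.03,0]},{"offset": [2,0,0],"rot": [0,-0.03,0]},{"offset": [1,0,0],"rot": [0,-0.01,0]},{"offset": [0,0,2],"rot": [0,0,0]},{"offset": [0,0,3],"rot": [0,0,0]},{"offset": [0,0,2],"rot": [0,0,0]},{"offset": [0,0,0],"rot": [0,0,0]},{"offset": [0,0,0],"rot": [0,0,0]}]}}

```text
time: 11.05
tcp_pos: [0.4959, -0.1391, 0.3336]
tool_rot: [-0.001, 0.999, -0.024, -0.045]
force: [0.2, 0.1, -3.5]
opening: 0.0118
grasp_force: 60.2
```

```bash
cat >> h.py <<'E'
def st():
    s=env.state();T=rot(s['tool_rot']);y=np.arctan2(T[1,0],T[0,0])
    tr=s['tcp_pos']+T@np.array([0,0,.0577]);b=np.array([.4310,-.1355])
    ex=np.array([np.cos(-.047),np.sin(-.047)]);d=tr[:2]-b
    print('t',round(s['time'],2),'tread rail x %.1f y %.1f z %.1f'%(d@ex*1e3,(-d[0]*ex[1]+d[1]*ex[0])*1e3,tr[2]*1e3),'yaw',round(y,4),'pitch',round(-T[2,0],4),'F',s['force'].round(2),'M',s['torque'].round(3))
E
python3 -c "from h import *;st()"
```

```text
t 11.05 tread rail x 59.9 y -0.5 z 276.1 yaw -0.0484 pitch 0.0896 F [ 0.24  0.09 -3.48] M [-0.007 -0.138  0.047]
```

>>> {"op": "drive_tool", "data": {"deltas": [{"offset": [0,0,1],"rot": [0,0,0]},{"offset": [0,0,1],"rot": [0,0,0]},{"offset": [0,0,1],"rot": [0,0,0]},{"offset": [0,0,1],"rot": [0,0,0]},{"offset": [0,0,0],"rot": [0,0,0]}]}}

```text
time: 11.68
tcp_pos: [0.4956, -0.139, 0.3294]
tool_rot: [-0.001, 0.999, -0.024, -0.045]
force: [0.1, 0.4, -4.0]
opening: 0.0121
grasp_force: 60.2
```

>>> {"op": "drive_tool", "data": {"deltas": [{"offset": [0,0,1],"rot": [0,0,0]},{"offset": [0,0,1],"rot": [0,0,0]},{"offset": [0,0,0],"rot": [0,0,0]},{"offset": [0,0,0],"rot": [0,0,0]}]}}

```text
time: 12.18
tcp_pos: [0.4954, -0.139, 0.3275]
tool_rot: [-0.001, 0.999, -0.024, -0.045]
force: [0.1, 0.0, -3.8]
opening: 0.0118
grasp_force: 60.2
```

>>> {"op": "drive_tool", "data": {"deltas": [{"offset": [0,0,1],"rot": [0,0,0]},{"offset": [0,0,1],"rot": [0,0,0]},{"offset": [0,0,0],"rot": [0,0,0]},{"offset": [0,0,0],"rot": [0,0,0]}]}}

```text
time: 12.68
tcp_pos: [0.4953, -0.139, 0.3255]
tool_rot: [-0.001, 0.999, -0.024, -0.045]
force: [0.1, -0.7, -3.8]
opening: 0.0118
grasp_force: 60.2
```

```bash
python3 -c "from h import *;st()"
```

```text
t 12.68 tread rail x 59.2 y -0.5 z 268.0 yaw -0.0482 pitch 0.0898 F [ 0.12 -0.65 -3.78] M [-0.046 -0.105 -0.009]
```

Tread is at z 268 with no contact yet. I'll continue in small steps.

>>> {"op": "drive_tool", "data": {"deltas": [{"offset": [0,0,0.7],"rot": [0,0,0]},{"offset": [0,0,0.7],"rot": [0,0,0]},{"offset": [0,0,0],"rot": [0,0,0]},{"offset": [0,0,0],"rot": [0,0,0]}]}}

```text
time: 13.18
tcp_pos: [0.4952, -0.1391, 0.3244]
tool_rot: [-0.001, 0.999, -0.024, -0.045]
force: [0.4, 0.0, 1.6]
opening: 0.0117
grasp_force: 60.7
```

```bash
python3 -c "from h import *;st()"
```

```text
t 13.18 tread rail x 59.2 y -0.5 z 266.9 yaw -0.0482 pitch 0.0891 F [0.38 0.04 1.61] M [ 0.007 -0.096  0.   ]
```

>>> {"op": "drive_tool", "data": {"deltas": [{"offset": [0,0,0.6],"rot": [0,0,0]},{"offset": [0,0,0.6],"rot": [0,0,0]},{"offset": [0,0,0],"rot": [0,0,0]},{"offset": [0,0,0],"rot": [0,0,0]}]}}

```text
time: 13.68
tcp_pos: [0.4953, -0.1391, 0.3241]
tool_rot: [-0.0, 0.999, -0.024, -0.044]
force: [0.9, 0.7, 6.9]
opening: 0.0122
grasp_force: 61.6
```

```bash
python3 -c "from h import *;st()"
```

```text
t 13.68 tread rail x 59.4 y -0.7 z 266.6 yaw -0.0482 pitch 0.0873 F [0.93 0.72 6.95] M [ 0.103  0.05  -0.029]
```

>>> {"op": "drive_tool", "data": {"deltas": [{"offset": [0,0,-0.9],"rot": [0,0,0]},{"offset": [0,0,0],"rot": [0,0,0]},{"offset": [0,0,0],"rot": [0,0,0]}]}}

```text
time: 14.05
tcp_pos: [0.4952, -0.1391, 0.3241]
tool_rot: [-0.001, 0.999, -0.024, -0.045]
force: [0.6, -0.7, 5.2]
opening: 0.0117
grasp_force: 61.3
```

```bash
python3 - <<'E'
from h import *
st()
grab('wrist','w6');w=cv2.imread('pics/w6.png')
for v in(120,126,132,138,144,150): print(v,w[v,236:272].mean(1).astype(int))
cv2.imwrite('pics/c6.png',cv2.resize(w[80:240,200:320],None,fx=3.7,fy=3.7,interpolation=cv2.INTER_CUBIC))
E
```

```text
t 14.05 tread rail x 59.2 y -0.6 z 266.7 yaw -0.0482 pitch 0.0891 F [ 0.55 -0.67  5.19] M [0.068 0.035 0.022]
120 [142 140 140 139 140 140 141 143 126 155 180 179 178 162 179 212 217 215
 217 216 217 220 211 145  60  87  89  90  90  93  93  95  94  94 106 153]
126 [145 144 145 145 144 144 145 148 140 161 187 181 181 164 170 200 205 203
 204 203 202 204 191 128 147 188 189 191 201 165  91 101 101 100  99  99]
132 [145 144 145 145 145 145 147 140 149 167 181 181 182 163 171 201 205 203
 204 204 204 206 197 143  73 152 180 179 184 158 113  97  94 140 154 151]
138 [145 144 145 145 145 145 148 126 156 177 178 176 177 160 173 201 203 203
 204 203 203 204 194 132 153 189 183 181 183 172 126  79  79 130 145 142]
144 [150 149 150 150 150 150 149 155 159 158 158 159 162 172 176 199 204 203
 204 204 204 205 191 144  85  94  94  94  95  93  91 107 113 135 145 143]
150 [150 150 150 150 150 150 151 156 160 159 159 160 162 173 176 198 203 203
 203 203 204 203 189 146  93  94  95  95  95  94  86 131 148 144 143 144]
```

View pics/c6.png

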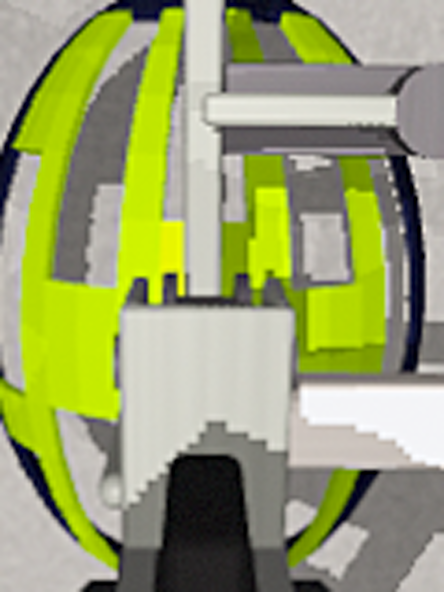

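The wrist picture shows the bar (188–222) centred between the wheel flanges, whose inner edges are at 178 and 232, so the wheels are seated in their grooves. The top edge at z≈267 gives a slope of about 0.102. I'll ease the load and match the pitch.

>>> {"op": "drive_tool", "data": {"deltas": [{"offset": [0,0,-0.4],"rot": [0,-0.006,0]},{"offset": [0,0,-0.3],"rot": [0,-0.006,0]},{"offset": [0,0,0],"rot": [0,0,0]},{"offset": [0,0,0],"rot": [0,0,0]}]}}

```text
time: 14.6
tcp_pos: [0.4952, -0.139, 0.3242]
tool_rot: [-0.001, 0.998, -0.024, -0.051]
force: [1.0, 0.8, 1.0]
opening: 0.0121
grasp_force: 60.7
```

```bash
python3 -c "from h import *;st()"
```

```text
t 14.6 tread rail x 58.4 y -0.5 z 266.8 yaw -0.0481 pitch 0.1022 F [1.05 0.78 1.02] M [-0.052 -0.161 -0.028]
```

>>> {"op": "drive_tool", "data": {"deltas": [{"offset": [2,0,-0.2],"rot": [0,0,0]},{"offset": [4,0,0],"rot": [0,0,0]},{"offset": [6,0,0],"rot": [0,0,0]},{"offset": [6,0,0],"rot": [0,0,0]},{"offset": [4,0,0],"rot": [0,0,0]},{"offset": [1,0,0],"rot": [0,0,0]},{"offset": [0,0,0],"rot": [0,0,0]}]}}

```text
time: 15.48
tcp_pos: [0.518, -0.1401, 0.3222]
tool_rot: [-0.001, 0.998, -0.024, -0.051]
force: [-0.1, 0.1, -3.2]
opening: 0.0117
grasp_force: 60.2
```

```bash
python3 -c "from h import *;st()"
```

```text
t 15.47 tread rail x 81.2 y -0.4 z 264.8 yaw -0.0481 pitch 0.1021 F [-0.13  0.11 -3.24] M [-0.052 -0.147 -0.019]
```

>>> {"op": "drive_tool", "data": {"deltas": [{"offset": [2,0,0.2],"rot": [0,0,0]},{"offset": [4,0,0.2],"rot": [0,0,0]},{"offset": [6,0,0.1],"rot": [0,0,0]},{"offset": [6,0,0],"rot": [0,0,0]},{"offset": [6,0,0],"rot": [0,0,0]},{"offset": [4,0,0],"rot": [0,0,0]},{"offset": [1,0,0],"rot": [0,0,0]},{"offset": [0,0,0],"rot": [0,0,0]}]}}

```text
time: 16.48
tcp_pos: [0.5469, -0.1415, 0.3189]
tool_rot: [-0.001, 0.998, -0.024, -0.051]
force: [-0.9, -0.6, 0.3]
opening: 0.0116
grasp_force: 60.6
```

```bash
python3 -c "from h import *;st()"
```

```text
t 16.48 tread rail x 110.2 y -0.6 z 261.5 yaw -0.0481 pitch 0.1016 F [-0.85 -0.56  0.32] M [-0.085  0.106  0.055]
```

>>> {"op": "drive_tool", "data": {"deltas": [{"offset": [3,0,-0.1],"rot": [0,0,0]},{"offset": [6,0,0],"rot": [0,0,0]},{"offset": [7,0,0],"rot": [0,0,0]},{"offset": [7,0,0],"rot": [0,0,0]},{"offset": [7,0,0],"rot": [0,0,0]},{"offset": [7,0,0],"rot": [0,0,0]},{"offset": [3,0,0],"rot": [0,0,0]},{"offset": [0,0,0],"rot": [0,0,0]}]}}

```text
time: 17.48
tcp_pos: [0.5869, -0.1433, 0.3148]
tool_rot: [-0.001, 0.998, -0.024, -0.051]
force: [0.9, 1.9, -0.2]
opening: 0.0122
grasp_force: 60.5
```

```bash
python3 -c "from h import *;st()"
```

```text
t 17.48 tread rail x 150.2 y -0.5 z 257.4 yaw -0.0478 pitch 0.1014 F [ 0.93  1.95 -0.16] M [ 0.174 -0.224 -0.004]
```

>>> {"op": "drive_tool", "data": {"deltas": [{"offset": [3,0,0],"rot": [0,0,0]},{"offset": [6,0,0],"rot": [0,0,0]},{"offset": [7,0,0],"rot": [0,0,0]},{"offset": [7,0,0],"rot": [0,0,0]},{"offset": [7,0,0],"rot": [0,0,0]},{"offset": [7,0,0],"rot": [0,0,0]},{"offset": [3,0,0],"rot": [0,0,0]},{"offset": [0,0,0],"rot": [0,0,0]}]}}

```text
time: 18.48
tcp_pos: [0.6266, -0.1453, 0.3108]
tool_rot: [-0.001, 0.998, -0.024, -0.051]
force: [0.4, 2.3, -0.1]
opening: 0.0119
grasp_force: 60.5
```

```bash
python3 -c "from h import *;st()"
```

```text
t 18.48 tread rail x 190.0 y -0.6 z 253.4 yaw -0.0479 pitch 0.1013 F [ 0.45  2.3  -0.15] M [ 0.256 -0.242 -0.1  ]
```

>>> {"op": "drive_tool", "data": {"deltas": [{"offset": [3,0,0],"rot": [0,0,0]},{"offset": [6,0,0],"rot": [0,0,0]},{"offset": [7,0,0],"rot": [0,0,0]},{"offset": [7,0,0],"rot": [0,0,0]},{"offset": [7,0,0],"rot": [0,0,0]},{"offset": [7,0,0],"rot": [0,0,0]},{"offset": [4,0,0],"rot": [0,0,0]},{"offset": [2,0,0],"rot": [0,0,0]},{"offset": [0,0,0],"rot": [0,0,0]},{"offset": [0,0,0],"rot": [0,0,0]}]}}

```text
time: 19.73
tcp_pos: [0.6689, -0.1475, 0.3065]
tool_rot: [-0.001, 0.998, -0.024, -0.051]
force: [-0.0, -0.8, -2.0]
opening: 0.0119
grasp_force: 60.4
```

```bash
python3 - <<'E'
from h import *
st()
grab('scene','s7');grab('top','t7');grab('wrist','w7')
s,t,w=[cv2.imread(f'pics/{n}7.png') for n in 'stw']
R_=lambda im,f:cv2.resize(im,None,fx=f,fy=f,interpolation=cv2.INTER_CUBIC)
o=np.zeros((600,800,3),np.uint8)
a=R_(s[50:200,90:260],2.3);b=R_(t[70:250,300:440],2.2);c=R_(w[60:290,190:380],2)
o[:a.shape[0],:a.shape[1]]=a;o[:460,400:780]=c;o[350:600,:308]=b[100:350]
cv2.imwrite('pics/c7.png',o)
E
```

```text
t 19.73 tread rail x 232.3 y -0.8 z 249.1 yaw -0.0483 pitch 0.102 F [-0.04 -0.84 -2.03] M [-0.081 -0.098 -0.019]
```

View pics/c7.png

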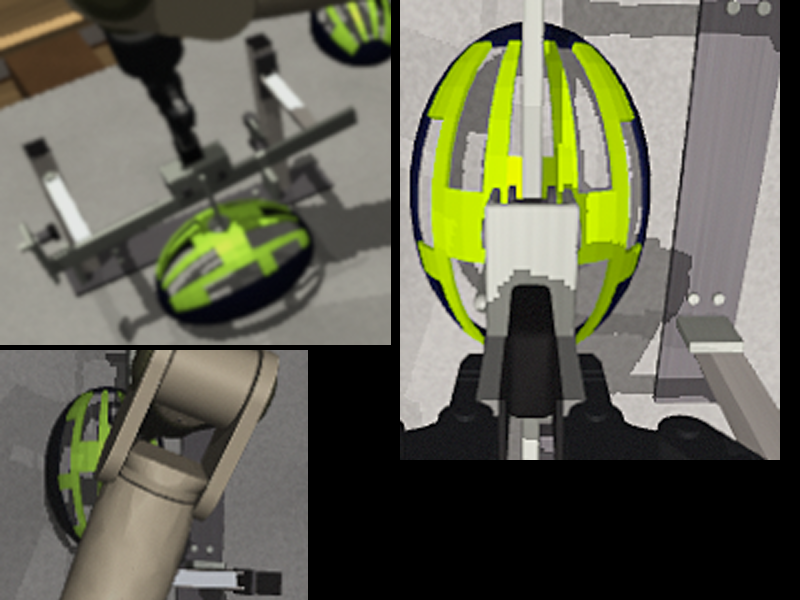

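The side force has vanished and the finger no longer rubs, so the back-stop has snapped shut at tread x≈232. In the picture the bar is centred between the flanges. Now I'll let go.

>>> {"op": "drive_tool", "data": {"deltas": [{"offset": [0,0,0.2],"rot": [0,0,0]},{"offset": [0,0,0],"rot": [0,0,0]}]}}

```text
time: 20.12
tcp_pos: [0.669, -0.1474, 0.3064]
tool_rot: [-0.001, 0.998, -0.024, -0.051]
force: [-0.4, -1.1, -0.9]
opening: 0.0119
grasp_force: 60.5
```

>>> {"op": "drive_tool", "data": {"deltas": [{"offset": [0,0,0],"rot": [0,0,0]},{"offset": [0,0,0],"rot": [0,0,0]},{"offset": [0,0,0],"rot": [0,0,0]},{"offset": [0,0,0],"rot": [0,0,0]},{"offset": [0,0,0],"rot": [0,0,0]},{"offset": [0,0,0],"rot": [0,0,0]},{"offset": [0,0,0],"rot": [0,0,0]},{"offset": [0,0,0],"rot": [0,0,0]}], "jaw": 100}}

```text
time: 21.12
tcp_pos: [0.669, -0.1474, 0.3062]
tool_rot: [-0.001, 0.998, -0.024, -0.051]
force: [-0.5, 0.1, 0.4]
opening: 0.0856
grasp_force: 0.0
```

>>> {"op": "drive_tool", "data": {"deltas": [{"offset": [0,0,-8],"rot": [0,0,0]},{"offset": [0,0,-20],"rot": [0,0,0]},{"offset": [0,0,-30],"rot": [0,0,0]},{"offset": [-10,0,-30],"rot": [0,0,0]},{"offset": [-30,-20,-20],"rot": [0,0,0]},{"offset": [-40,-40,0],"rot": [0,0,0]},{"offset": [-40,-40,0],"rot": [0,0,0]},{"offset": [-40,-40,0],"rot": [0,0,0]},{"offset": [-40,-40,0],"rot": [0,0,0]},{"offset": [-20,-30,0],"rot": [0,0,0]},{"offset": [0,0,0],"rot": [0,0,0]},{"offset": [0,0,0],"rot": [0,0,0]},{"offset": [0,0,0],"rot": [0,0,0]},{"offset": [0,0,0],"rot": [0,0,0]},{"offset": [0,0,0],"rot": [0,0,0]},{"offset": [0,0,0],"rot": [0,0,0]},{"offset": [0,0,0],"rot": [0,0,0]},{"offset": [0,0,0],"rot": [0,0,0]},{"offset": [0,0,0],"rot": [0,0,0]},{"offset": [0,0,0],"rot": [0,0,0]}]}}

```text
time: 23.62
tcp_pos: [0.4661, 0.0735, 0.4312]
tool_rot: [-0.001, 0.998, -0.024, -0.049]
force: [0.2, -0.4, 0.1]
opening: 0.0854
grasp_force: 0.0
```

```bash
python3 - <<'E'
from h import *
st()
grab('scene','s8');grab('top','t8');grab('wrist','w8')
s,t,w=[cv2.imread(f'pics/{n}8.png') for n in 'stw']
R_=lambda im,f:cv2.resize(im,None,fx=f,fy=f,interpolation=cv2.INTER_CUBIC)
o=np.zeros((600,800,3),np.uint8)
a=R_(s[50:200,70:250],2.2);b=R_(t[60:255,300:435],2.9)
o[:a.shape[0],:a.shape[1]]=a;o[:b.shape[0],405:405+b.shape[1]]=b;o[340:600,:347]=R_(w,.678)[:260,:347]
cv2.imwrite('pics/c8.png',o)
E
```

```text
t 23.62 tread rail x 19.6 y 210.4 z 373.7 yaw -0.0481 pitch 0.0985 F [ 0.15 -0.4   0.08] M [ 0.013 -0.092  0.015]
```

View pics/c8.png

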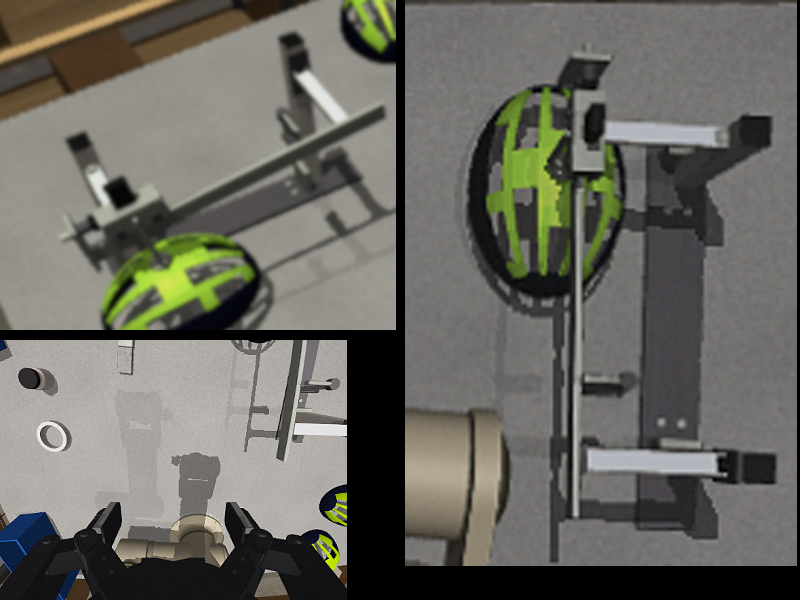

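The trolley rests at the end stop on the bar, with its lug at (594,123) in the top crop. The back-stop at (605,383) lies straight across and shut, and the bystanders are unmoved. I'll let it settle for a moment and check that it is still.

>>> {"op": "drive_tool", "data": {"deltas": [{"offset": [0,0,0],"rot": [0,0,0]},{"offset": [0,0,0],"rot": [0,0,0]},{"offset": [0,0,0],"rot": [0,0,0]},{"offset": [0,0,0],"rot": [0,0,0]},{"offset": [0,0,0],"rot": [0,0,0]},{"offset": [0,0,0],"rot": [0,0,0]},{"offset": [0,0,0],"rot": [0,0,0]},{"offset": [0,0,0],"rot": [0,0,0]},{"offset": [0,0,0],"rot": [0,0,0]},{"offset": [0,0,0],"rot": [0,0,0]},{"offset": [0,0,0],"rot": [0,0,0]},{"offset": [0,0,0],"rot": [0,0,0]},{"offset": [0,0,0],"rot": [0,0,0]},{"offset": [0,0,0],"rot": [0,0,0]},{"offset": [0,0,0],"rot": [0,0,0]},{"offset": [0,0,0],"rot": [0,0,0]}]}}

```text
time: 25.78
tcp_pos: [0.4661, 0.0735, 0.4312]
tool_rot: [-0.001, 0.998, -0.024, -0.049]
force: [0.6, 0.7, 0.4]
opening: 0.0852
grasp_force: 0.0
```

```bash
python3 - <<'E'
from h import *
grab('top','t9')
a,b=[cv2.imread(f'pics/{n}.png')[60:180,300:435].astype(int) for n in('t8','t9')]
d=abs(a-b).max(2);print('changed px',(d>40).sum())
p=atz('t9',(365.2,102.4),.313);q=p[:2]-[.431,-.1355]
print('lug rail x',q@[np.cos(.047),-np.sin(.047)])
E
```

```text
changed px 0
lug rail x 0.38071713293322995
```

It is still, with the lug at rail x≈381 mm, as it should be at rest. I'll hand in.

```bash
python3 -c "from plant import env;print(env.hand_in())"
```

```text
the job is handed in; nothing more can be done
None
```

The trolley is hooked on the rail, rolled down by itself after release and is resting still at the end stop (rail x about 381 mm) with the back-stop shut behind it; the highest contact load I read was about 11 N, and the job is handed in at about 26 s.

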